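# Turn the flat of a drive shaft up in its V-blocks and clamp it

### The arm

A 6-joint arm with a two-finger parallel gripper is mounted at the origin on a cart in front of the work surface, level with it; the furniture and walls round the work are solid. World frame = base frame: x ahead of the robot, y to its left, z up, the work surface at z = 0. Lengths are in mm, angles in rad, forces in N, time in s.
With the tool pointing down it reaches from about 275 to 1000 mm from the base axis. Payload 8.4 kg.
Tool frame: the origin (TCP) lies between the finger pads; the fingertips stand r.tips_ahead ahead of it and the grasp point (between the pads) lies 6 mm ahead of it (r.tips_ahead is the distance from the TCP to the fingertips, in mm); z points along the fingers, y is the line along which they close (so a half turn about z gives the same grasp; the last joint's range is limited). The gripper opens to 85 mm and grips with 20 to 120 N. Pads are 22 mm wide; open, the fingers measure 114 mm over their backs; the gripper's body (76 mm by 85 mm) begins 54 mm behind the grasp point. The pads swing forward as they close: fully open they stand 13 mm farther back than shut.
Start: joints at [-1.185, 0.353, 1.633, -0, 1.155, -0.002], TCP at [236.344, -578.593, 256.281] pointing down, gripper open.
Joint ranges: [-2.63, 2.63], [-0.92, 2.1], [0.06, 2.66], [-1.3, 4.44], [0, 2.69], [-3.02, 3.02]. Speed limits (rad/s): [2.22, 2.22, 2.79, 3.14, 3.14, 3.14].

### API

Orientations are given as [roll, pitch, yaw] about the fixed x, y, z axes, in that order (R = Rz(yaw) Ry(pitch) Rx(roll)).
In Python, from rig import r gives the robot as it stands.
- The arm moves only by the tool carry_out, never from a script. Its arguments are lists of equal length, an entry for each row: "delta_pos": the shift along the tool's x, y, z in m, a list of three; "rot": the turn, a rotation vector about the tool's x, y, z in degrees, a list of three. A call has 1 to 8 rows; each row is the pose to reach, as a shift and turn from the pose commanded when the call began, along the tool's axes at that moment; what a row does not reach only later rows make up. A row lasts 1/8 s, in which the tool goes at most 62.5 mm and 10.7 degrees, less where a joint would pass 70% of its speed; a pose out of reach is approached as far as the arm can. A call with a gripper value outside its range is refused whole. "claw" is the finger opening in m, from 0 to 0.0854, set as the call begins (left out, the last holds). The fingers move at their own pace and stop on an object; "grip_force" is the grip in N (left out, the last holds). Time passes only in rows, so rows that repeat a pose let the fingers close. It gives the time, the measured TCP pose, the force, the opening and the grip force at its end, in the units of the state.
- r.sense(): the state, without advancing time (a new reading comes with each control period).
- r.grab_frame(name): name is "scene" or "top"; returns the picture (400x640x3 uint8, blue, green, red); there is no depth.
- r.camera_info(name): a dict with "fx", "fy", "cx", "cy" (pixels), "pose" (4x4, takes a point from camera to world coordinates). Camera axes: x right, y down, z forward; pixel columns grow to the right and rows downward; lengths in mm; the calibration is good to about 2 mm. A picture is of the moment at which its call begins. camera_info takes no time and is no camera call.
- r.sign_off(): hands the job in; it is judged then, once.
Trained networks look in the newest picture that a camera, given by its name, has taken for a name from the list of things; names that differ only in an ending like _2 or _b are one class to them, and where a whole thing is asked for, a point or a joint stands for the part that bears it (a point fixed in the world has none). Each returns a list of dicts, best first, with "p" (0 to 1); they miss things now and then, are a little off and sometimes report something else, mostly with a low value. They report only what shows in the picture. A call takes as long as a camera call.
- r.recognise(thing, camera): "box" ([left, top, right, bottom] in pixels, round what is visible of it).
- r.cut_out(thing, camera): "mask" (400x640 bool, what is visible of it) and "box" ([left, top, right, bottom] in pixels, round what is visible of it).
The state is a dict: "clock": time; "qpos": joint angles; "qvel": joint speeds; "joint_efforts": joint torques, N m; "eef_pos": TCP position; "tcp_rot": TCP orientation; "contact_force": force on the tool from outside, world axes, zero at the start; "wrist_torque": the same for the moment, N m; "opening": opening from 0.0 (shut) to 1.0 (fully open); "grasp_force": force on a finger pad.
Only numpy, scipy, OpenCV 4.12 (cv2) and the standard library are available. Lean on these libraries where they do the work, as an engineer would, in place of code of your own. Each camera call takes 0.05 s, during which the arm holds its last target. There are 200 camera calls.

### The job

The stirrer's round drive shaft lies in two V-blocks, and one of the two opposite flats near its end must face up before its hub can be fitted. Grip the shaft by its round middle, roll it where it lies, without taking it out of the V-blocks, until a flat faces straight up (either of the two), and let go; only then swing the raised clamp arm down until its foot rests fully on that flat. Leave the shaft lying properly in both V-blocks, and leave the other things on the bench where they are.

Things in the scene. Friction and masses are not known exactly. Their poses are not given: they have to be found in the camera images.
- vblock_fixture: Plain metal fixture fixed to the bench: base plate 215 x 85 x 12 mm, two steel V-blocks (62 mm wide, 90-degree V), a clamp post at one end. Origin: on the seated shaft's axis, 85 mm over the bench, mid of the place to grip. x is up, z level along the shaft towards the post, y level across it, roughly to the robot. Along z the plate runs -78 to +138 mm, the post +106 to +128 (34 mm above the axis).
- vee_a (a point): Middle of V-block A, on the seated shaft's axis, at z = -45 mm of the fixture; axes as the fixture's. The block is 20 mm thick along the shaft; its top is 2 mm below the axis.
- vee_b (a point): Middle of V-block B (nearer the clamp post), on the seated shaft's axis, at z = +85 mm of the fixture; axes as the fixture's. 20 mm thick along the shaft, top 2 mm below the axis. Between the two blocks the space under the shaft is clear for 73 mm, down to the base plate.
- shaft: Loose steel shaft, 24 mm across, 165 mm long, 0.2 to 0.4 kg, lying in both V-blocks. Origin on its axis; z along it, the fixture's way. Round from z = -65 to +32 and +72 to +100 mm; from +32 to +72 two opposite flats 18.7 mm wide, 15 mm apart, facing its +x and -x. A flat is up when x is vertical, either way. Starts 45 to 90 degrees off, to either side; stays at the angle where it is let go.
- clamp_arm (a joint): Hinge of the dark clamp arm (14 mm wide, 12 mm thick, reaching 78 mm from the hinge). 0: arm level, foot fully on an upturned flat; about 0.07 if the foot meets a round part; grows as the arm is raised (0.95 to 1.25 rad at the start). Friction holds it where it is left; 1 to 2 N at the pad moves it.
- clamp_hinge (a point): Axis of the clamp arm's hinge, on the post: 26 mm above the shaft's axis, at z = +115 mm of the fixture, level and across the shaft (along the fixture's y). The lowered arm reaches from it back over V-block B to the flats.
- clamp_pad (a point): Centre of the top of the round pressing pad (22 mm across) on the arm's upper side, straight above its foot: 63 mm from the hinge along the arm, 10 mm above its mid-line. Arm down: 36 mm above the shaft's axis at z = +52 mm of the fixture. Axes turn with the arm: x out of its upper side, z towards the hinge.
- pen_1: Bystander: a thin pen (145 mm long) on the bench in front of the fixture; to be left alone. Origin under its middle.
- forceps: Bystander: steel forceps (133 mm long) on the bench in front of the fixture; to be left alone. Origin under its middle.
- petri_1: Bystander: a flat petri dish (68 mm across, 15 mm high) behind the fixture; to be left alone. Origin at the centre of its underside.
- electrical_tape: Bystander: a roll of tape (58 mm across, 19 mm high) behind the fixture; to be left alone. Origin at the centre of its underside.
- beaker_100: Bystander: a glass beaker (54 mm across, 70 mm high) left of the fixture; to be left alone. Origin at the centre of its underside.
- vial_0: Bystander: a small screw-cap vial (23 mm across, 52 mm high) right of the fixture; to be left alone. Origin at the centre of its underside.

How it is judged:
By the outcome, as a careful person would: the job done as asked, in the order asked, and still so for the second after the job is handed in, with the robot touching nothing.
It also fails if it takes over 72 s, if anything falls off the work surface, if the arm or the gripper's body presses on something with over 40 N, if the wrist force passes 120 N, or if a joint passes its speed limit or range.

## Working session

There is one attempt and no reset: what is moved stays moved. The work goes in short steps, Python scripts to look and compute and a tool call to move; the robot and the scene stay as the last step left them, time stands still between calls to the robot, and variables do not carry over. Pictures are saved under pics/ and viewed, at most 13 in all, crops included, and the job is handed in when it is done.

Besides the shell and the picture viewer there is one more tool, called after "Emit:" by a JSON object that holds its "api" and its "payload", one argument or row to a line. carry_out: Moves the arm, as the interface text tells. Its arguments: {"type":"object","properties":{"delta_pos":{"type":"array","items":{"type":"array","items":{"type":"number"}}},"rot":{"type":"array","items":{"type":"array","items":{"type":"number"}}},"claw":{"type":"number"},"grip_force":{"type":"number"}},"required":["delta_pos","rot"]}

```bash
mkdir -p pics; ls; python3 - <<'E'
from rig import r
import cv2,numpy as np
np.set_printoptions(precision=3,suppress=True)
s=r.sense(); print({k:s[k] for k in('clock','eef_pos','tcp_rot','opening')},r.tips_ahead)
for c in('scene','top'):
    im=r.grab_frame(c); cv2.imwrite(f'pics/{c}0.png',im); i=r.camera_info(c); print(c,i['fx'],i['fy'],i['cx'],i['cy']); print(np.array(i['pose']))
    for t in('vblock_fixture','shaft','clamp_arm','clamp_pad'):
        print(t,[(np.round(d['box']).tolist(),round(d['p'],2)) for d in r.recognise(t,c)[:2]])
E
```

```text
pics
{'clock': 0.0, 'eef_pos': array([ 236.16 , -578.149,  255.554]), 'tcp_rot': array([-3.14 ,  0.   ,  0.388]), 'opening': 0.9962709523853495} 25.0
scene 446.37571495281327 446.37571495281327 317.73307493826945 196.45851751434577
[[    0.785    -0.274     0.556  -262.242]
 [   -0.619    -0.379     0.688 -1095.15 ]
 [    0.022    -0.884    -0.467   785.218]
 [    0.        0.        0.        1.   ]]
vblock_fixture [([288.0, 212.0, 350.0, 255.0], 0.92)]
shaft [([297.0, 204.0, 329.0, 217.0], 0.51)]
clamp_arm []
clamp_pad [([342.0, 267.0, 354.0, 289.0], 0.62)]
top 407.38520789982715 407.38520789982715 316.24243613485703 199.2152837688568
[[  -0.025   -0.997    0.071  465.656]
 [  -1.       0.024   -0.011  -80.188]
 [   0.009   -0.071   -0.997 1200.784]
 [   0.       0.       0.       1.   ]]
vblock_fixture [([307.0, 189.0, 383.0, 240.0], 0.94)]
shaft [([312.0, 205.0, 364.0, 228.0], 0.76)]
clamp_arm [([367.0, 206.0, 381.0, 211.0], 0.48)]
clamp_pad [([364.0, 202.0, 380.0, 212.0], 0.64), ([315.0, 208.0, 366.0, 227.0], 0.37)]
```

```bash
python3 - <<'E'
import cv2
a=cv2.imread('pics/top0.png')[160:270,270:420]; b=cv2.imread('pics/scene0.png')[170:320,240:400]
a=cv2.resize(a,None,fx=5,fy=5,interpolation=cv2.INTER_CUBIC); b=cv2.resize(b,None,fx=4,fy=4,interpolation=cv2.INTER_CUBIC)
cv2.imwrite('pics/a.png',a);cv2.imwrite('pics/b.png',b)
E
```

```text
(no output)
```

View pics/a.png

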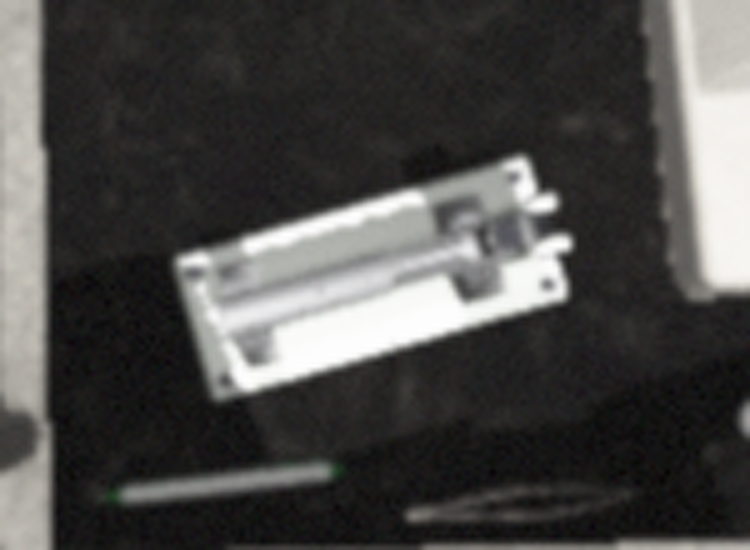

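View pics/b.png

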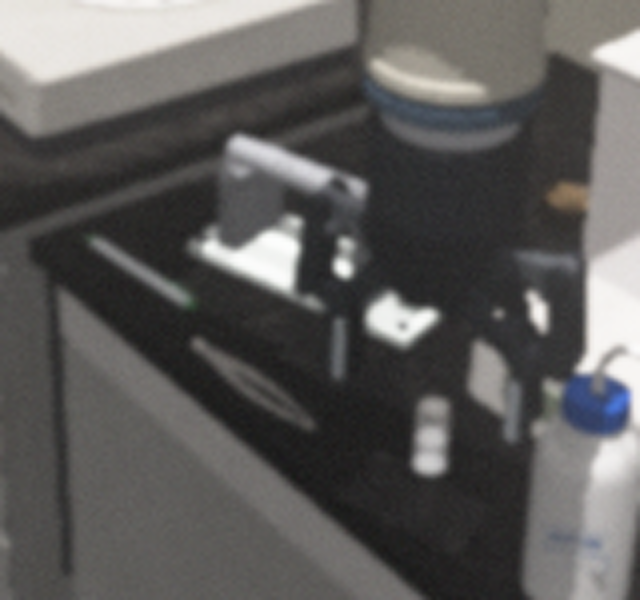

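View pics/scene0.png

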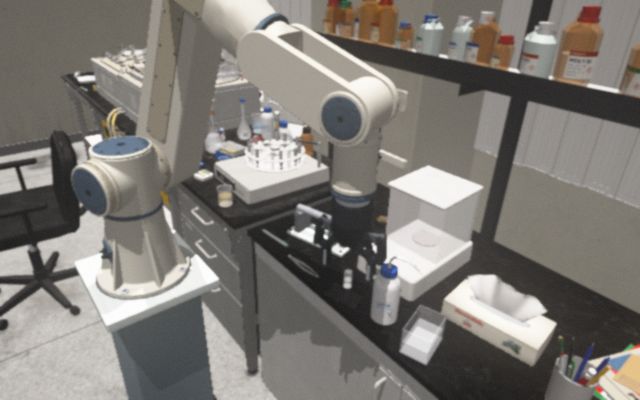

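The scene crop shows the shaft from its post end at about (295–330, 205–220). The gripper's fingers cover V-block B and the flats. In the top crop the fixture plate's corners are at about (305,212), (375,191), (384,220) and (313,240), with the post at the right. I'll move the arm clear to the left, turning the yaw on the way.

Emit:
{"api": "carry_out", "payload": {
  "delta_pos": [
    [0.196,-0.32,-0.03],
    [0.196,-0.32,-0.03],
    [0.196,-0.32,-0.03],
    [0.391,-0.64,-0.04],
    [0.391,-0.64,-0.04],
    [0.391,-0.64,-0.04],
    [0.391,-0.64,-0.04],
    [0.391,-0.64,-0.04]
  ],
  "rot": [
    [0,0,-10],
    [0,0,-20],
    [0,0,-30],
    [0,0,-40],
    [0,0,-50],
    [0,0,-60],
    [0,0,-70],
    [0,0,-80]
  ]
}}

```text
clock: 1.5
eef_pos: [316.3, -84.2, 285.7]
tcp_rot: [3.14, 0.001, 1.789]
contact_force: [1.3, 0.1, 0.3]
opening: 1.001
grasp_force: 0.0
```

Emit:
{"api": "carry_out", "payload": {
  "delta_pos": [
    [0.237,0.083,-0.02],
    [0.237,0.083,-0.02],
    [0.237,0.083,-0.02],
    [0.237,0.083,-0.02],
    [0.237,0.083,-0.02]
  ],
  "rot": [
    [0,0,0],
    [0,0,0],
    [0,0,0],
    [0,0,0],
    [0,0,0]
  ]
}}

```text
clock: 2.12
eef_pos: [347.4, 167.2, 305.7]
tcp_rot: [3.14, -0.001, 1.79]
contact_force: [-0.5, -0.6, -0.7]
opening: 0.998
grasp_force: 0.0
```

```bash
cat > h.py <<'E'
import numpy as np,cv2
from rig import r
from scipy.spatial.transform import Rotation as R
np.set_printoptions(precision=3,suppress=True)
def ray(c,u,v,z):
    i=r.camera_info(c);P=np.array(i['pose']);d=P[:3,:3]@[(u-i['cx'])/i['fx'],(v-i['cy'])/i['fy'],1]
    o=P[:3,3];return o+d*(z-o[2])/d[2]
def proj(c,X):
    i=r.camera_info(c);P=np.array(i['pose']);q=(np.atleast_2d(X)-P[:3,3])@P[:3,:3]
    return np.c_[i['fx']*q[:,0]/q[:,2]+i['cx'],i['fy']*q[:,1]/q[:,2]+i['cy']]
def avg(c,n=6): return np.mean([r.grab_frame(c).astype(float) for _ in range(n)],0)
E
python3 - <<'E'
from h import *
T=avg('top');S=avg('scene');np.save('T.npy',T);np.save('S.npy',S)
for c in('top','scene'):
    m=r.cut_out('vblock_fixture',c)
    for d in m[:1]: print(c,d['box'],d['p']); np.save(c+'m.npy',d['mask'])
    for t in('shaft','clamp_arm','clamp_pad'): print(t,[(np.round(d['box']).tolist(),round(d['p'],2)) for d in r.recognise(t,c)[:2]])
# plate corners from top (first picture)
C=np.array([ray('top',270+a/5,160+b/5,12)[:2] for a,b in[(175,258),(525,155),(568,298),(215,402)]]);print(C)
m=C.mean(0);ax=(C[1]+C[2]-C[0]-C[3]);ax/=np.linalg.norm(ax);print('mid',m,'z',ax,'origin',m-30*ax, 'len',np.linalg.norm(C[1]-C[0]),np.linalg.norm(C[3]-C[0]))
a=cv2.resize(T[180:250,295:395].astype(np.uint8),None,fx=8,fy=8,interpolation=cv2.INTER_CUBIC)
b=cv2.resize(S[195:265,280:360].astype(np.uint8),None,fx=8,fy=8,interpolation=cv2.INTER_CUBIC)
cv2.imwrite('pics/a1.png',a);cv2.imwrite('pics/b1.png',b)
E
```

```text
top [307.5, 189.8, 381.9, 239.3] 0.68
shaft [([314.0, 205.0, 368.0, 230.0], 0.59), ([309.0, 192.0, 382.0, 237.0], 0.36)]
clamp_arm [([366.0, 204.0, 383.0, 208.0], 0.51)]
clamp_pad []
scene [289.0, 192.3, 357.8, 255.4] 0.76
shaft [([296.0, 203.0, 343.0, 226.0], 0.8)]
clamp_arm [([334.0, 193.0, 348.0, 219.0], 0.71)]
clamp_pad [([336.0, 190.0, 345.0, 220.0], 0.62), ([289.0, 196.0, 357.0, 258.0], 0.43)]
[[ 514.291  -59.844]
 [ 569.744 -266.477]
 [ 485.356 -288.69 ]
 [ 430.068  -81.166]]
mid [ 499.865 -174.044] z [ 0.258 -0.966] origin [ 492.115 -145.062] len 213.94493338936456 86.87940047373702
```

View pics/a1.png

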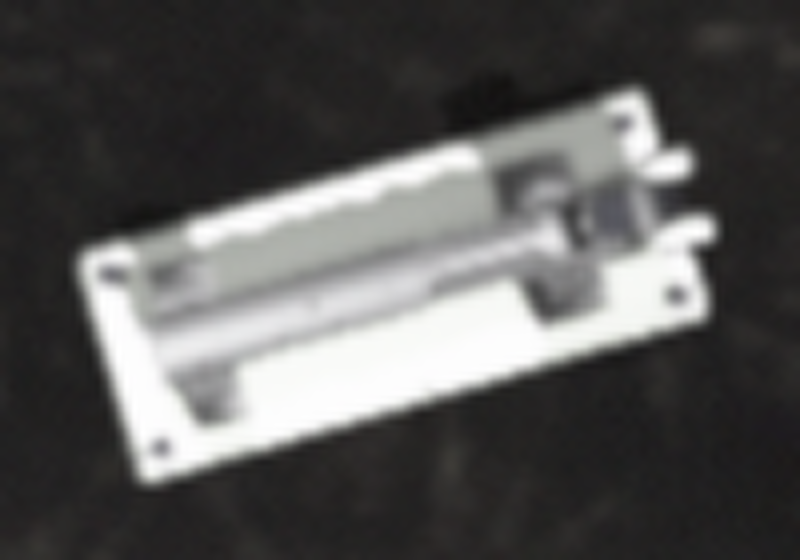

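View pics/b1.png

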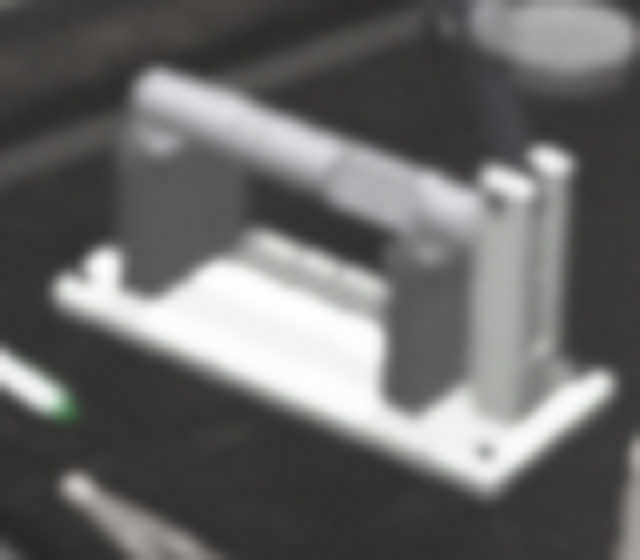

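The top crop, enlarged 8×, shows the flats section at about (350–362, 208–216). A darker, inset strip lies on its robot side. The scene crop shows a slightly greyer flat patch at about (322–332, 213–223) facing the camera and robot. So one flat's normal leans toward fixture +y. I'll measure the roll from brightness profiles across the shaft.

```bash
cat >> h.py <<'E'
Z=np.array([.258,-.966,0]);Z/=np.linalg.norm(Z);Y=np.array([-.966,-.258,0]);Y/=np.linalg.norm(Y);X=np.array([0,0,1.]);O=np.array([492.1,-145.1,85])
def prof(c,im,z0,z1,s):
    g=im.mean(2).astype(np.float32) if im.ndim==3 else im
    out=[];o=np.array(r.camera_info(c)['pose'])[:3,3]
    for z in np.arange(z0,z1+.1,2):
        A=O+z*Z;v=o-A;a=np.arctan2(v@Y,v@X);L=np.cos(a)*Y-np.sin(a)*X
        q=proj(c,A+np.outer(s,L)).astype(np.float32)
        out.append(cv2.remap(g,q[:,:1].copy(),q[:,1:].copy(),cv2.INTER_CUBIC)[:,0])
    return np.mean(out,0),np.degrees(a)
E
python3 - <<'E'
from h import *
s=np.arange(-22,22.1,2)
print('s',s)
for c,f in(('top','T.npy'),('scene','S.npy')):
    im=np.load(f)
    for z0,z1 in((-30,-5),(0,27),(37,55),(50,67)):
        p,a=prof(c,im,z0,z1,s);print(c,z0,round(a,1),p.astype(int))
E
```

```text
s [-22. -20. -18. -16. -14. -12. -10.  -8.  -6.  -4.  -2.   0.   2.   4.
   6.   8.  10.  12.  14.  16.  18.  20.  22.]
top -30 0.5 [176 175 172 163 150 142 151 171 191 211 223 228 224 210 191 190 214 237
 247 249 249 249 250]
top 0 0.5 [174 173 169 160 145 135 144 163 184 203 216 221 217 205 191 190 211 235
 246 249 249 249 249]
top 37 0.5 [171 170 167 163 154 146 146 155 173 195 203 190 165 152 161 193 226 243
 247 247 248 248 250]
top 50 0.5 [159 157 154 150 145 141 141 149 169 196 207 193 166 152 157 180 204 218
 224 226 229 233 237]
scene -30 54.3 [ 73  73  78  98 133 172 202 215 216 211 202 190 175 156 135 116 100  90
  86  85  85  86  86]
scene 0 54.3 [ 53  53  59  78 113 157 192 211 217 214 205 192 177 159 138 117  95  76
  62  54  53  53  53]
scene 37 54.3 [ 52  53  59  78 114 153 178 185 181 177 177 178 178 177 176 168 146 114
  81  60  52  50  49]
scene 50 54.3 [ 51  52  59  79 114 154 180 186 182 179 178 178 177 176 174 167 147 117
  89  71  65  64  63]
```

The profiles agree. The robot-side flat's normal is about 67° from up, toward +y: its brightness matches the round surface at that angle, and the top-view edge agrees. The axis also sits about 1.7 mm farther from the robot than the plate fit gave. I'll approach tilted +35° (gripper toward the robot).

```bash
cat >> h.py <<'E'
O=O-1.7*Y
def pose(tilt,back,z=0,dy=0,dx=0):
    M=R.from_rotvec(Z*np.radians(tilt)).as_matrix()@np.c_[-Z,-Y,-X]
    return O+z*Z+dy*Y+dx*X-M[:,2]*(6+back),M
def step(p,M):
    s=r.sense();C=R.from_euler('xyz',s['tcp_rot']).as_matrix()
    print('delta m',C.T@(p-s['eef_pos'])/1000,'rot',np.degrees(R.from_matrix(C.T@M).as_rotvec()),'F',s['contact_force'])
E
python3 -c "
from h import *
p,M=pose(35,110);print(p);step(p,M)"
```

```text
[ 429.461 -161.83   180.022]
delta m [-0.335  0.012  0.125] rot [-34.992   0.834  -2.64 ] F [ 0.253 -0.153  0.134]
```

Emit:
{"api": "carry_out", "payload": {
  "delta_pos": [
    [-0.06,0.002,0.02],
    [-0.12,0.004,0.04],
    [-0.18,0.006,0.06],
    [-0.24,0.008,0.085],
    [-0.295,0.01,0.105],
    [-0.335,0.012,0.125],
    [-0.335,0.012,0.125],
    [-0.335,0.012,0.125]
  ],
  "rot": [
    [-6,0,0],
    [-12,0,0],
    [-18,0.4,-1],
    [-24,0.5,-2],
    [-30,0.8,-2.6],
    [-35,0.8,-2.6],
    [-35,0.8,-2.6],
    [-35,0.8,-2.6]
  ],
  "claw": 0.05,
  "grip_force": 25
}}

```text
clock: 4.12
eef_pos: [427.8, -145.6, 185.6]
tcp_rot: [2.534, -0.003, 1.835]
contact_force: [1.4, 0.5, 0.4]
opening: 0.586
grasp_force: 0.0
```

```bash
python3 -c "
from h import *
print(r.sense()['qpos']);step(*pose(35,0))
im=r.grab_frame('scene');cv2.imwrite('pics/c.png',cv2.resize(im[130:280,240:400],None,fx=4,fy=4,interpolation=cv2.INTER_CUBIC))"
```

```text
[-0.658  0.074  2.361  1.034  0.56  -1.783]
delta m [-0.017 -0.005  0.113] rot [-0.18  -0.223  0.041] F [1.381 0.488 0.353]
```

View pics/c.png

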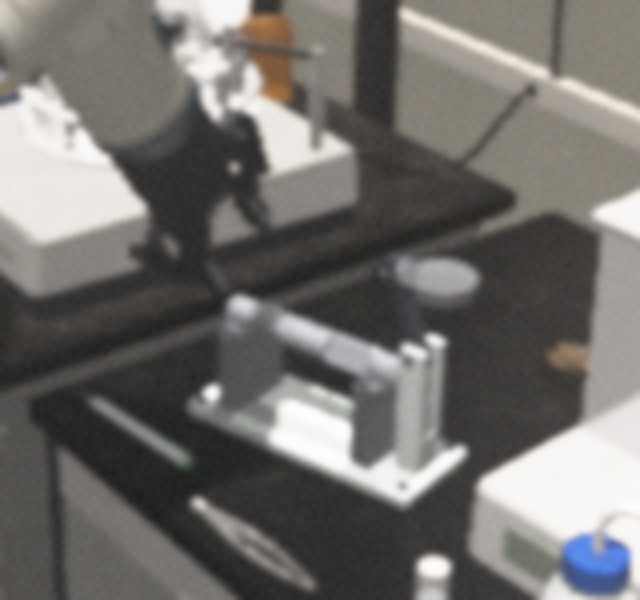

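The gripper is up and to the robot side of the fixture, tilted, with a clear path to the shaft. I'll go in to the grasp pose.

Emit:
{"api": "carry_out", "payload": {
  "delta_pos": [
    [-0.017,-0.005,0.02],
    [-0.017,-0.005,0.04],
    [-0.017,-0.005,0.06],
    [-0.017,-0.005,0.08],
    [-0.017,-0.005,0.1],
    [-0.017,-0.005,0.113],
    [-0.017,-0.005,0.113],
    [-0.017,-0.005,0.113]
  ],
  "rot": [
    [0,0,0],
    [0,0,0],
    [0,0,0],
    [0,0,0],
    [0,0,0],
    [0,0,0],
    [0,0,0],
    [0,0,0]
  ]
}}

```text
clock: 5.18
eef_pos: [490.1, -145.1, 90.0]
tcp_rot: [2.536, -0.004, 1.834]
contact_force: [0.6, -0.1, -0.2]
opening: 0.586
grasp_force: 0.0
```

```bash
python3 -c "
from h import *
print(r.sense()['qpos']);step(*pose(35,0))"
```

```text
[-0.553  0.377  2.317  1.554  0.431 -2.27 ]
delta m [-0.001  0.     0.   ] rot [-0.311 -0.298 -0.023] F [ 0.604 -0.081 -0.179]
```

Emit:
{"api": "carry_out", "payload": {
  "delta_pos": [
    [-0.001,0,0],
    [-0.001,0,0],
    [-0.001,0,0],
    [-0.001,0,0],
    [-0.001,0,0],
    [-0.001,0,0]
  ],
  "rot": [
    [0,0,0],
    [0,0,0],
    [0,0,0],
    [0,0,0],
    [0,0,0],
    [0,0,0]
  ],
  "claw": 0.015,
  "grip_force": 25
}}

```text
clock: 5.92
eef_pos: [490.3, -146.5, 90.3]
tcp_rot: [2.536, -0.004, 1.833]
contact_force: [-4.5, -2.0, 5.1]
opening: 0.272
grasp_force: 24.1
```

```bash
python3 -c "
from h import *
s=r.sense();p,M=pose(35,0);print('F tool',M.T@s['contact_force'],s['contact_force'],s['opening']*85.4,s['grasp_force']);step(p,M)"
```

```text
F tool [-0.76  -1.074 -6.949] [-4.505 -1.99   5.076] 23.23277961862839 24.125622510910034
delta m [0.001 0.    0.001] rot [-0.283 -0.229 -0.049] F [-4.505 -1.99   5.076]
```

Gripped at 23–24 mm opening. The contact force is small and presses the shaft into the Vs. I'll roll it in small steps about the shaft axis.

Emit:
{"api": "carry_out", "payload": {
  "delta_pos": [
    [0,0.0005,0],
    [0,0.001,0.0001],
    [0,0.0016,0.0002],
    [0,0.0021,0.0004],
    [0,0.0025,0.0006],
    [0,0.003,0.0008],
    [0,0.003,0.0008],
    [0,0.003,0.0008]
  ],
  "rot": [
    [5,0,0],
    [10,0,0],
    [15,0,0],
    [20,0,0],
    [25,0,0],
    [30,0,0],
    [30,0,0],
    [30,0,0]
  ]
}}

```text
clock: 6.92
eef_pos: [492.9, -144.6, 90.6]
tcp_rot: [3.057, -0.006, 1.836]
contact_force: [0.2, 0.6, -2.5]
opening: 0.27
grasp_force: 25.5
```

```bash
python3 -c "
from h import *
s=r.sense();p,M=pose(5,0);print('F tool',M.T@s['contact_force'],s['contact_force'],s['opening']*85.4,s['grasp_force'],s['qpos']);step(p,M);step(*pose(-32,0))"
```

```text
F tool [0.481 0.163 2.553] [ 0.248  0.564 -2.529] 23.081357597234035 25.5125230550766 [-0.32   0.387  2.045  0.086  0.645 -0.652]
delta m [-0.  0. -0.] rot [-0.157 -0.373  0.196] F [ 0.248  0.564 -2.529]
delta m [-0.     0.004  0.001] rot [36.843 -0.296  0.31 ] F [ 0.248  0.564 -2.529]
```

Emit:
{"api": "carry_out", "payload": {
  "delta_pos": [
    [0,0.0005,0.0003],
    [0,0.001,0.0004],
    [0,0.0016,0.0005],
    [0,0.0021,0.0007],
    [0,0.0025,0.0009],
    [0,0.003,0.0011],
    [0,0.0036,0.0015],
    [0,0.0036,0.0015]
  ],
  "rot": [
    [5,0,0],
    [10,0,0],
    [15,0,0],
    [20,0,0],
    [25,0,0],
    [31,0,0],
    [37,0,0],
    [37,0,0]
  ]
}}

```text
clock: 7.92
eef_pos: [495.2, -143.4, 89.0]
tcp_rot: [-2.574, -0.011, 1.835]
contact_force: [-3.8, -1.2, 6.3]
opening: 0.272
grasp_force: 26.3
```

```bash
python3 -c "
from h import *
s=r.sense();p,M=pose(-32,0);print('F tool',M.T@s['contact_force'],s['contact_force'],s['opening']*85.4,s['grasp_force'],s['qpos']);step(p,M)
S=avg('scene',6);np.save('S2.npy',S);step(p,M)
q=np.arange(-22,22.1,2);print(q)
for z in((37,55),(50,67)):print(prof('scene',S,*z,q)[0].astype(int))
cv2.imwrite('pics/d.png',cv2.resize(S[180:270,270:370].astype(np.uint8),None,fx=6,fy=6,interpolation=cv2.INTER_CUBIC))"
```

```text
F tool [-0.14  -6.684 -3.243] [-3.78  -1.155  6.292] 23.18832513697126 26.3171848654747 [-0.155  0.667  1.666 -0.217  1.345 -0.315]
delta m [-0.001  0.001 -0.002] rot [-0.53  -0.443  0.499] F [-3.78  -1.155  6.292]
delta m [-0.001  0.001 -0.002] rot [-0.351 -0.386  0.351] F [-5.628  1.731  0.191]
[-22. -20. -18. -16. -14. -12. -10.  -8.  -6.  -4.  -2.   0.   2.   4.
   6.   8.  10.  12.  14.  16.  18.  20.  22.]
[ 42  43  46  61  93 139 181 209 222 225 223 214 196 172 145 118  93  72
  56  45  41  41  41]
[ 42  42  45  60  95 142 184 211 222 224 220 210 193 169 145 120  98  80
  67  59  59  60  60]
```

View pics/d.png

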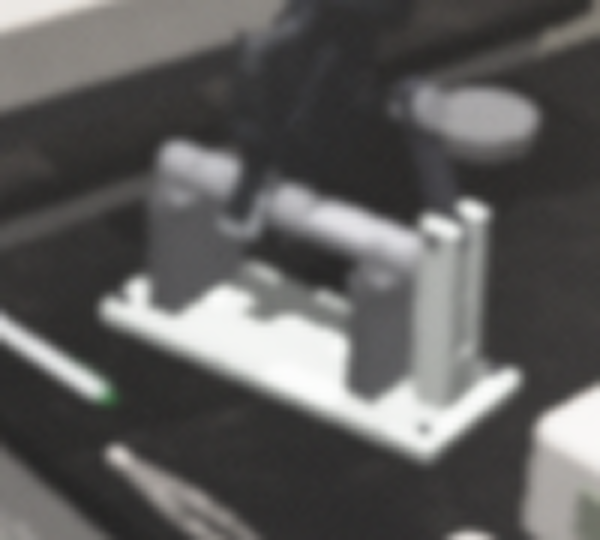

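The scene picture shows the flats section at about (320–335, 212–222) now looking round from the side, with its flat on top. I'll release gently, back out along the tool axis and check.

Emit:
{"api": "carry_out", "payload": {
  "delta_pos": [
    [0,0.0005,-0.001],
    [0,0.0005,-0.001],
    [0,0.0005,-0.001],
    [0,0.0005,-0.001],
    [0,0,-0.03],
    [0,0,-0.06],
    [0,0,-0.09],
    [0,0,-0.12]
  ],
  "rot": [
    [0,0,0],
    [0,0,0],
    [0,0,0],
    [0,0,0],
    [0,0,0],
    [0,0,0],
    [0,0,0],
    [0,0,0]
  ],
  "claw": 0.05
}}

```text
clock: 9.22
eef_pos: [559.4, -127.8, 191.9]
tcp_rot: [-2.578, -0.005, 1.834]
contact_force: [0.7, 0.1, 0.1]
opening: 0.583
grasp_force: 0.0
```

Emit:
{"api": "carry_out", "payload": {
  "delta_pos": [
    [0.06,0,-0.04],
    [0.12,0,-0.07],
    [0.18,0,-0.1],
    [0.24,0,-0.1],
    [0.28,0,-0.1],
    [0.28,0,-0.1]
  ],
  "rot": [
    [-6,0,0],
    [-12,0,0],
    [-18,0,0],
    [-25,0,0],
    [-32,0,0],
    [-32,0,0]
  ]
}}

```text
clock: 9.98
eef_pos: [535.6, 158.6, 277.8]
tcp_rot: [-3.139, -0.005, 1.838]
contact_force: [0.0, -0.9, -0.7]
opening: 0.588
grasp_force: 0.0
```

```bash
python3 - <<'E'
from h import *
print(r.sense()['eef_pos'],r.sense()['clock'])
T=avg('top',8);S=avg('scene',8);np.save('T3.npy',T);np.save('S3.npy',S)
q=np.arange(-22,22.1,2);print(q)
for c,im in(('top',T),('scene',S)):
    for z in((-30,-5),(0,27),(37,55),(50,67)):print(c,z,prof(c,im,*z,q)[0].astype(int))
a=cv2.resize(T[180:245,300:390].astype(np.uint8),None,fx=6,fy=6,interpolation=cv2.INTER_CUBIC)
b=cv2.resize(S[190:255,275:365].astype(np.uint8),None,fx=6,fy=6,interpolation=cv2.INTER_CUBIC)
cv2.imwrite('pics/e.png',np.vstack([a,b])[:600*10][:780:1] if 0 else cv2.resize(np.vstack([a,b]),(415,600)))
E
```

```text
[535.57  158.591 277.753] 9.975
[-22. -20. -18. -16. -14. -12. -10.  -8.  -6.  -4.  -2.   0.   2.   4.
   6.   8.  10.  12.  14.  16.  18.  20.  22.]
top (-30, -5) [176 176 176 172 162 148 143 155 176 197 215 226 229 223 206 188 191 217
 240 248 249 249 249]
top (0, 27) [175 175 173 169 159 144 136 147 168 189 207 218 222 217 203 188 192 217
 239 248 249 249 249]
top (37, 55) [171 171 169 165 158 162 189 223 239 241 242 242 242 241 241 239 235 232
 239 246 247 248 248]
top (50, 67) [160 159 157 152 148 156 187 222 238 241 242 242 242 242 241 239 232 221
 220 223 226 230 233]
scene (-30, -5) [ 73  72  73  85 112 150 187 209 217 213 205 195 181 164 145 125 107  94
  87  84  84  85  85]
scene (0, 27) [ 53  53  55  66  94 135 175 202 212 212 207 198 185 169 149 127 105  84
  68  57  53  53  53]
scene (37, 55) [ 53  53  55  67  96 139 181 210 223 227 225 218 203 178 151 124 101  81
  66  56  52  51  50]
scene (50, 67) [ 52  53  55  67  97 140 181 209 222 226 224 216 200 176 149 124 104  87
  75  69  67  67  67]
```

View pics/e.png

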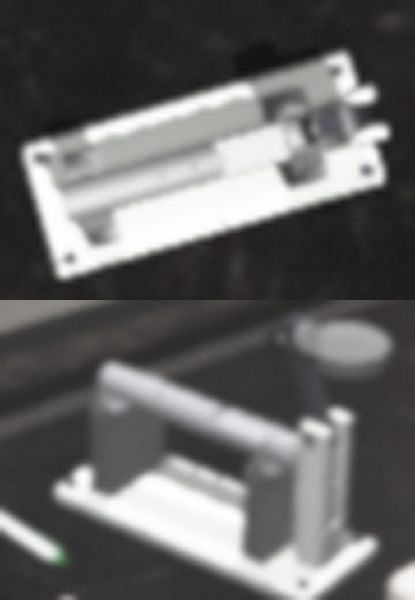

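The flat now looks up: in the top view it is a uniformly bright patch at about (347–364, 207–219). I'll fit the residual angle with a blurred cylinder-and-flat profile model in both views.

```bash
cat > fit.py <<'E'
from h import *
from scipy.optimize import least_squares
from scipy.ndimage import gaussian_filter1d as gf
import sys
def fit(c,im,zr=(-2,26),zf=(38,64),d0=0):
    s=np.arange(-30,30.01,.25);k=(abs(s)<(18 if c=='top' else 16))
    pr,a=prof(c,im,*zr,s);pf,af=prof(c,im,*zf,s);a=np.radians(a)
    def model(p,flat):
        c0,sg,a0,a1,a2,bl,br,F,d,k0,bl2,br2=p
        if flat: bl,br=bl2,br2
        y=(s-c0)/12; y0=np.clip(y,-1,1)
        B=np.where(y<-1,bl,np.where(y>1,br,a0+a1*y0+a2*np.sqrt(1-y0**2)+k0*y0*y0))
        if flat:
            e=np.sort(np.sin(np.array([d-.8957,d+.8957])-a)) if abs(d-a)<.67 else np.array([-1 if d<a else np.sin(d-.8957-a),np.sin(d+.8957-a) if d<a else 1])
            w=lambda t:1/(1+np.exp(-t*12/.3))
            m=w(y-e[0])*w(e[1]-y)
            B=B*(1-m)+F*m
        return gf(B,sg/.25,mode='nearest')
    f=lambda p:np.r_[(model(p,0)-pr)[k],(model(p,1)-pf)[k]]
    b=[]
    for d in d0+np.radians([-12,0,12]):
        x=least_squares(f,[0,2.5,100,0,100,pr[30],pr[-30],pf[120],d,0,pf[30],pf[-30]],loss='soft_l1',f_scale=3)
        b.append((x.cost,x.x))
    b.sort(key=lambda t:t[0]);x=b[0]
    print(c,'cost',[round(t[0]) for t in b],'delta deg',[round(np.degrees(t[1][8]),1) for t in b],'c',x[1][0],'sg',x[1][1],'F',x[1][7])
if __name__=='__main__':
    for t,s,d in(('T.npy','S.npy',np.radians(67)),('T3.npy','S3.npy',0)): print(t);fit('top',np.load(t),d0=d);fit('scene',np.load(s),d0=d)
E
python3 fit.py
```

```text
T.npy
top cost [6220, 6476, 9667] delta deg [np.float64(50.5), np.float64(45.3), np.float64(507.8)] c 0.49999495158644397 sg 2.348490699442375 F 191.9743083930858Traceback (most recent call last):
  File "fit.py", line 27, in <module>
    for t,s,d in(('T.npy','S.npy',np.radians(67)),('T3.npy','S3.npy',0)): print(t);fit('top',np.load(t),d0=d);fit('scene',np.load(s),d0=d)
                                                                                                              ~~~^^^^^^^^^^^^^^^^^^^^^^^^^
  File "fit.py", line 22, in fit
    x=least_squares(f,[0,2.5,100,0,100,pr[30],pr[-30],pf[120],d,0,pf[30],pf[-30]],loss='soft_l1',f_scale=3)
    return func(*args, **kwargs)
    result = trf(vector_fun.fun, vector_fun.jac, x0, f0, J0, lb, ub, ftol, xtol,
                 gtol, max_nfev, x_scale, loss_function, tr_solver,
                 tr_options.copy(), verbose, callback=callback_wrapped)
    return trf_no_bounds(
        fun, jac, x0, f0, J0, ftol, xtol, gtol, max_nfev, x_scale,
        loss_function, tr_solver, tr_options, verbose, callback=callback)
    f_new = fun(x_new)
    self._update_fun()
    ~~~~~~~~~~~~~~~~^^
    self.f = self.fun_wrapped(xp_copy(self.x))
             ~~~~~~~~~~~~~~~~^^^^^^^^^^^^^^^^^
    return np.atleast_1d(self.fun(x))
                         ~~~~~~~~^^^
    return self.f(x, *self.args, **self.kwargs)
           ~~~~~~^^^^^^^^^^^^^^^^^^^^^^^^^^^^^^
  File "fit.py", line 19, in <lambda>
    f=lambda p:np.r_[(model(p,0)-pr)[k],(model(p,1)-pf)[k]]
                      ~~~~~^^^^^
  File "fit.py", line 18, in model
    return gf(B,sg/.25,mode='nearest')
    raise ValueError('Radius must be a nonnegative integer.')
ValueError: Radius must be a nonnegative integer.
```

```bash
sed -i "s/x=least_squares(f,/x=least_squares(f,bounds=([-5,1,-900,-900,-900,0,0,0,-.6,-900,0,0],[5,5,900,900,900,300,300,300,.6,900,300,300]),x0=/; s/for t,s,d in.*/fit('top',np.load(sys.argv[1]));fit('scene',np.load(sys.argv[2]))/" fit.py; python3 fit.py T3.npy S3.npy
```

```text
top cost [5290, 5357, 6367] delta deg [np.float64(4.4), np.float64(3.4), np.float64(-7.2)] c -1.266585788118663e-07 sg 2.691485772767371 F 243.35118294416168
scene cost [177, 177, 177] delta deg [np.float64(14.4), np.float64(14.4), np.float64(14.4)] c 0.2496910080258246 sg 3.103520287904714 F 229.10919848479816
```

```bash
cat > fit2.py <<'E'
from h import *
from scipy.optimize import least_squares
from scipy.ndimage import gaussian_filter1d as gf
import sys
def fit(c,im,g,zr=(0,26),zf=(37,58),cs=(-4,4)):
    im=(im/255)**g*255
    s=np.arange(-30,30.01,.25);k=(s>-16)&(s<17)
    pr,a=prof(c,im,*zr,s);pf,_=prof(c,im,*zf,s);a=np.radians(a)
    w=lambda t:1/(1+np.exp(-np.clip(t*40,-60,60)))
    def model(p,flat):
        c0,sg,d,F=p[:4];bl,br=p[4:6] if not flat else p[6:8];h=p[8:]
        y=(s-c0)/12;t=np.arcsin(np.clip(y,-1,1))
        B=h[0]+h[1]*np.sin(t)+h[2]*np.cos(t)+h[3]*np.sin(2*t)+h[4]*np.cos(2*t)
        if flat:
            e=np.sin(np.clip(np.array([d-.8957,d+.8957])-a,-np.pi/2,np.pi/2));m=w(y-e[0])*w(e[1]-y);B=B*(1-m)+F*m
        inn=w(y+1)*w(1-y);B=B*inn+(1-inn)*np.where(y<0,bl,br)
        return gf(B,sg/.25,mode='nearest')
    f=lambda p:np.r_[(model(p,0)-pr)[k],(model(p,1)-pf)[k]]
    best=[]
    for dd in range(-12,25,4):
        d=np.radians(dd)
        fx=lambda q:f(np.r_[q[:2],d,q[2:]])
        lo=np.r_[cs[0],1,0,[0]*4,[-900]*5];hi=np.r_[cs[1],5,400,[300]*4,[900]*5]
        x=least_squares(fx,np.r_[np.mean(cs),2.5,pf[120],pr[56],pr[-56],pf[56],pf[-56],100,0,100,0,0],bounds=(lo,hi))
        best.append((dd,round(np.sqrt(2*x.cost/k.sum()/2),2),round(x.x[0],2),round(x.x[1],2),round(x.x[2])))
    print(c,g,*best,sep='\n  ')
for g in(1,2.2): fit('top',np.load(sys.argv[1]),g);fit('scene',np.load(sys.argv[2]),g)
E
python3 fit2.py T3.npy S3.npy
```

```text
top
  1
  (-12, np.float64(5.24), np.float64(1.46), np.float64(2.59), 248)
  (-8, np.float64(4.83), np.float64(0.96), np.float64(2.46), 247)
  (-4, np.float64(4.52), np.float64(0.44), np.float64(2.37), 247)
  (0, np.float64(4.33), np.float64(-0.1), np.float64(2.33), 247)
  (4, np.float64(4.27), np.float64(-0.67), np.float64(2.32), 247)
  (8, np.float64(4.32), np.float64(-1.29), np.float64(2.36), 247)
  (12, np.float64(4.5), np.float64(-1.88), np.float64(2.42), 247)
  (16, np.float64(4.81), np.float64(-2.52), np.float64(2.55), 248)
  (20, np.float64(5.22), np.float64(-3.13), np.float64(2.77), 249)
  (24, np.float64(5.68), np.float64(-3.71), np.float64(3.16), 252)
scene
  1
  (-12, np.float64(2.33), np.float64(0.87), np.float64(4.73), 269)
  (-8, np.float64(2.29), np.float64(0.6), np.float64(4.68), 263)
  (-4, np.float64(2.22), np.float64(0.33), np.float64(4.63), 259)
  (0, np.float64(2.13), np.float64(0.06), np.float64(4.58), 255)
  (4, np.float64(1.96), np.float64(0.5), np.float64(3.6), 239)
  (8, np.float64(1.59), np.float64(0.5), np.float64(3.18), 233)
  (12, np.float64(1.17), np.f
[... 869 characters left out ...]
at64(-3.19), np.float64(3.03), 242)
scene
  2.2
  (-12, np.float64(3.65), np.float64(2.5), np.float64(3.7), 239)
  (-8, np.float64(3.06), np.float64(2.35), np.float64(3.42), 225)
  (-4, np.float64(2.56), np.float64(2.1), np.float64(3.26), 217)
  (0, np.float64(1.95), np.float64(1.85), np.float64(3.04), 210)
  (4, np.float64(1.19), np.float64(1.61), np.float64(2.81), 204)
  (8, np.float64(1.0), np.float64(1.33), np.float64(2.74), 200)
  (12, np.float64(1.97), np.float64(1.01), np.float64(2.81), 197)
  (16, np.float64(3.29), np.float64(0.75), np.float64(2.81), 194)
  (20, np.float64(4.84), np.float64(0.5), np.float64(2.82), 190)
  (24, np.float64(6.42), np.float64(0.25), np.float64(2.88), 187)
```

```bash
cat > fit3.py <<'E'
from h import *
from scipy.optimize import least_squares
from scipy.ndimage import gaussian_filter1d as gf
s=np.arange(-30,30.01,.25);k=(s>-16)&(s<17)
def scan(c,ims,ps,g,zr=(0,26),zf=(37,58)):
    D=[]
    for im in ims:
        im=(im/255)**g*255;pr,a=prof(c,im,*zr,s);pf,_=prof(c,im,*zf,s);D.append((pr,pf))
    a=np.radians(a);n=len(ims)
    def model(c0,sg,F,bl,br,h,phi=None):
        y=s-c0;t=np.arcsin(np.clip(y/12,-1,1));tc=np.sqrt(np.clip(144-y*y,0,None))
        B=h[0]+h[1]*np.sin(t)+h[2]*np.cos(t)+h[3]*np.sin(2*t)+h[4]*np.cos(2*t)
        inn=np.clip((12-abs(y))/.25+.5,0,1)
        if phi is not None:
            b=phi-a
            if np.cos(b)<0:b+=np.pi
            hi=(7.5-y*np.sin(b))/np.cos(b);lo=(-7.5-y*np.sin(b))/np.cos(b)
            m=np.clip((tc-hi)/.3+.5,0,1);B=B*(1-m)+F*m
            inn=inn*np.clip((np.minimum(tc,hi)-np.maximum(-tc,lo))/.5+.5,0,1)
        return gf(B*inn+(1-inn)*np.where(y<0,bl,br),sg/.25,mode='nearest')
    def f(q,phi):
        sg=q[0];h=q[1:6];o=[]
        for i in range(n):
            c0,F,bl,br,bl2,br2=q[6+6*i:12+6*i]
            o+=[(model(c0,sg,F,bl,br,h)-D[i][0])[k],(model(c0,sg,F,bl2,br2,h,phi+ps[i])-D[i][1])[k]]
        return np.concatenate(o)
    out=[]
    for d in range(50,91,4):
        q0=np.r_[2.5,100,0,100,0,0]
        for pr,pf in D:q0=np.r_[q0,0,pf[120],pr[56],pr[-56],pf[56],pf[-56]]
        x=least_squares(f,q0,args=(np.radians(d),));out.append((d,round(float(np.sqrt(np.mean(x.fun**2))),2),round(x.x[0],1))+tuple(round(x.x[6+6*i],1) for i in range(n)))
    print(c,g,n,*['%d:%.2f sg%.1f c%s'%(o[0],o[1],o[2],o[3:]) for o in out])
L=np.load;w=-np.radians(67.2)
for g in(1,2.2):
    scan('top',[L('T.npy')],[0],g);scan('scene',[L('S.npy')],[0],g)
    scan('top',[L('T.npy'),L('T3.npy')],[0,w],g);scan('scene',[L('S.npy'),L('S3.npy')],[0,w],g)
E
python3 fit3.py
```

```text
Traceback (most recent call last):
  File "fit3.py", line 35, in <module>
    scan('top',[L('T.npy')],[0],g);scan('scene',[L('S.npy')],[0],g)
    ~~~~^^^^^^^^^^^^^^^^^^^^^^^^^^
  File "fit3.py", line 31, in scan
    x=least_squares(f,q0,args=(np.radians(d),));out.append((d,round(float(np.sqrt(np.mean(x.fun**2))),2),round(x.x[0],1))+tuple(round(x.x[6+6*i],1) for i in range(n)))
  File "fit3.py", line 25, in f
    o+=[(model(c0,sg,F,bl,br,h)-D[i][0])[k],(model(c0,sg,F,bl2,br2,h,phi+ps[i])-D[i][1])[k]]
         ~~~~~^^^^^^^^^^^^^^^^^
  File "fit3.py", line 20, in model
    return gf(B*inn+(1-inn)*np.where(y<0,bl,br),sg/.25,mode='nearest')
ValueError: Radius must be a nonnegative integer.
```

```bash
sed -i 's#,sg/.25,mode#,min(max(abs(sg),1),6)/.25,mode#' fit3.py; timeout 400 python3 fit3.py
```

```text
top 1 1 50:6.64 sg2.5 c(np.float64(0.2),) 54:5.77 sg3.0 c(np.float64(0.3),) 58:4.38 sg2.3 c(np.float64(-0.4),) 62:3.21 sg2.2 c(np.float64(-0.6),) 66:2.43 sg2.3 c(np.float64(-0.7),) 70:2.20 sg2.6 c(np.float64(-0.9),) 74:3.06 sg2.5 c(np.float64(-0.8),) 78:9.58 sg0.7 c(np.float64(-0.6),) 82:11.09 sg0.6 c(np.float64(-0.1),) 86:12.13 sg0.7 c(np.float64(0.1),) 90:12.58 sg-0.1 c(np.float64(-0.1),)
scene 1 1 50:5.92 sg2.8 c(np.float64(0.4),) 54:4.89 sg3.0 c(np.float64(0.1),) 58:3.93 sg2.9 c(np.float64(0.4),) 62:4.23 sg2.8 c(np.float64(0.8),) 66:3.24 sg2.6 c(np.float64(0.6),) 70:3.62 sg2.5 c(np.float64(0.0),) 74:3.39 sg2.6 c(np.float64(0.3),) 78:4.15 sg2.6 c(np.float64(-0.4),) 82:4.68 sg2.5 c(np.float64(-0.4),) 86:5.32 sg2.5 c(np.float64(-0.4),) 90:5.93 sg2.5 c(np.float64(-0.2),)
top 1 2 50:7.34 sg3.5 c(np.float64(0.9), np.float64(1.0)) 54:7.01 sg3.2 c(np.float64(0.6), np.float64(0.4)) 58:5.93 sg3.0 c(np.float64(0.3), np.float64(0.5)) 62:5.21 sg2.6 c(np.float64(-0.3), np.float64(0.1)) 66:4.49 sg2.4 c(np.float64(-0.3), np.float64(-0.3)) 70:4.00 sg2.6 c(np.float64(-0.6), np.float64(-0.8)) 74:4.
[... 2040 characters left out ...]
oat64(-1.1), np.float64(-1.8)) 86:7.03 sg3.3 c(np.float64(-1.5), np.float64(-2.4)) 90:20.33 sg0.4 c(np.float64(0.6), np.float64(-1.9))
scene 2.2 2 50:6.04 sg3.6 c(np.float64(1.1), np.float64(1.3)) 54:5.63 sg3.1 c(np.float64(0.9), np.float64(1.0)) 58:5.48 sg2.9 c(np.float64(0.6), np.float64(0.8)) 62:3.82 sg3.0 c(np.float64(1.1), np.float64(1.3)) 66:3.30 sg2.9 c(np.float64(1.0), np.float64(1.2)) 70:3.80 sg3.1 c(np.float64(0.5), np.float64(0.8)) 74:4.94 sg3.3 c(np.float64(-0.0), np.float64(0.2)) 78:5.73 sg3.5 c(np.float64(-0.0), np.float64(0.1)) 82:5.81 sg3.2 c(np.float64(0.0), np.float64(0.2)) 86:7.45 sg3.3 c(np.float64(0.0), np.float64(0.0)) 90:8.03 sg3.3 c(np.float64(-0.1), np.float64(-0.2))
```

The fits put the roll about 3–5° short (top +3°, scene about +7°, joint fits about +3°). I'll regrip vertically and roll 4.5° more.

```bash
python3 -c "
from h import *
step(*pose(2,100));step(*pose(2,0))"
```

```text
delta m [-0.279 -0.124  0.085] rot [-2.316 -0.26   0.128] F [0.466 0.893 0.548]
delta m [-0.279 -0.12   0.185] rot [-2.316 -0.26   0.128] F [0.466 0.893 0.548]
```

Emit:
{"api": "carry_out", "payload": {
  "delta_pos": [
    [-0.05,-0.022,0.015],
    [-0.1,-0.045,0.03],
    [-0.15,-0.067,0.045],
    [-0.2,-0.09,0.06],
    [-0.25,-0.112,0.075],
    [-0.279,-0.124,0.085],
    [-0.279,-0.124,0.085],
    [-0.279,-0.124,0.085]
  ],
  "rot": [
    [-2.3,-0.3,0.1],
    [-2.3,-0.3,0.1],
    [-2.3,-0.3,0.1],
    [-2.3,-0.3,0.1],
    [-2.3,-0.3,0.1],
    [-2.3,-0.3,0.1],
    [-2.3,-0.3,0.1],
    [-2.3,-0.3,0.1]
  ]
}}

```text
clock: 11.78
eef_pos: [490.2, -145.2, 191.4]
tcp_rot: [3.107, 0.0, 1.832]
contact_force: [0.3, 0.9, -0.4]
opening: 0.586
grasp_force: 0.0
```

Emit:
{"api": "carry_out", "payload": {
  "delta_pos": [
    [0,0,0.02],
    [0,0.001,0.04],
    [0,0.002,0.06],
    [0,0.003,0.08],
    [0,0.0035,0.099],
    [0,0.0035,0.099],
    [0,0.0035,0.099]
  ],
  "rot": [
    [0,0,0],
    [0,0,0],
    [0,0,0],
    [0,0,0],
    [0,0,0],
    [0,0,0],
    [0,0,0]
  ]
}}

```text
clock: 12.65
eef_pos: [497.4, -143.3, 93.2]
tcp_rot: [3.106, 0.001, 1.833]
contact_force: [-0.0, 0.5, 0.2]
opening: 0.587
grasp_force: 0.0
```

```bash
python3 -c "
from h import *
step(*pose(2,0))"
```

```text
delta m [-0.    -0.004  0.002] rot [0.034 0.06  0.097] F [-0.02   0.451  0.219]
```

Emit:
{"api": "carry_out", "payload": {
  "delta_pos": [
    [0,-0.004,0.002],
    [0,-0.004,0.002],
    [0,-0.004,0.002]
  ],
  "rot": [
    [0,0,0],
    [0,0,0],
    [0,0,0]
  ]
}}

```text
clock: 13.02
eef_pos: [493.1, -145.0, 90.6]
tcp_rot: [3.106, 0.001, 1.832]
contact_force: [-0.5, 0.1, -0.4]
opening: 0.586
grasp_force: 0.0
```

Emit:
{"api": "carry_out", "payload": {
  "delta_pos": [
    [0,0,0],
    [0,0,0],
    [0,0,0],
    [0,0,0],
    [0,0,0],
    [0,0,0]
  ],
  "rot": [
    [0,0,0],
    [0,0,0],
    [0,0,0],
    [0,0,0],
    [0,0,0],
    [0,0,0]
  ],
  "claw": 0.015,
  "grip_force": 25
}}

```text
clock: 13.78
eef_pos: [492.7, -145.0, 90.4]
tcp_rot: [3.108, 0.001, 1.832]
contact_force: [-3.9, -2.3, 4.8]
opening: 0.266
grasp_force: 24.4
```

Emit:
{"api": "carry_out", "payload": {
  "delta_pos": [
    [0,0.0002,0],
    [0,0.0005,0],
    [0,0.0005,0],
    [0,0.0005,0]
  ],
  "rot": [
    [2,0,0],
    [4.5,0,0],
    [4.5,0,0],
    [4.5,0,0]
  ]
}}

```text
clock: 14.28
eef_pos: [493.4, -144.9, 90.7]
tcp_rot: [-3.097, 0.001, 1.833]
contact_force: [-3.8, -1.3, 8.6]
opening: 0.276
grasp_force: 25.3
```

Emit:
{"api": "carry_out", "payload": {
  "delta_pos": [
    [0,0,0],
    [0,0,0],
    [0,0,0],
    [0,0,-0.03],
    [0,0,-0.07],
    [0,0,-0.11],
    [0.06,0,-0.13],
    [0.12,0,-0.15]
  ],
  "rot": [
    [0,0,0],
    [0,0,0],
    [0,0,0],
    [0,0,0],
    [0,0,0],
    [0,0,0],
    [0,0,0],
    [0,0,0]
  ],
  "claw": 0.05
}}

```text
clock: 15.28
eef_pos: [468.8, -27.5, 240.5]
tcp_rot: [-3.099, 0.001, 1.83]
contact_force: [1.2, 0.3, -1.0]
opening: 0.586
grasp_force: 0.0
```

Emit:
{"api": "carry_out", "payload": {
  "delta_pos": [
    [0.06,0,0],
    [0.12,0,0],
    [0.18,0,0],
    [0.18,0,0]
  ],
  "rot": [
    [0,0,0],
    [0,0,0],
    [0,0,0],
    [0,0,0]
  ],
  "claw": 0.0
}}

```text
clock: 15.78
eef_pos: [421.4, 148.8, 239.5]
tcp_rot: [-3.098, -0.0, 1.838]
contact_force: [-0.4, -0.8, -0.7]
opening: -0.003
grasp_force: 0.0
```

```bash
python3 - <<'E'
from h import *
T=avg('top',8);S=avg('scene',8);np.save('T4.npy',T);np.save('S4.npy',S)
for c in('top','scene'):
    for t in('clamp_arm','clamp_pad'): print(c,t,[(np.round(d['box']).tolist(),round(d['p'],2)) for d in r.recognise(t,c)[:2]])
Hn=O+115*Z+26*X
for th in(.95,1.05,1.15,1.25):
    e=lambda l,h:Hn+(-l*np.cos(th)+h*np.sin(th))*Z+(l*np.sin(th)+h*np.cos(th))*X
    print(th,[(c,proj(c,e(63,10)).round(1).tolist(),proj(c,e(78,0)).round(1).tolist()) for c in('top','scene')])
a=cv2.resize(T[180:245,300:390].astype(np.uint8),(540,390),interpolation=cv2.INTER_CUBIC)
b=cv2.resize(S[180:245,295:370].astype(np.uint8),(450,390),interpolation=cv2.INTER_CUBIC)
cv2.imwrite('pics/f.png',cv2.resize(np.hstack([a[:,140:490],b]),(800,390)))
E
python3 fit2.py T4.npy S4.npy | awk '{print}' | grep -v '^top$' | sed 's/np.float64//g'; python3 -c "
from h import *
T,S,T3,S3=[np.load(f+'.npy') for f in('T4','S4','T3','S3')];q=np.arange(-16,17,2)
for c,A,B in(('top',T3,T),('scene',S3,S)):
  for I in(A,B):print(c,prof(c,I,37,58,q)[0].astype(int))"
```

```text
top clamp_arm [([366.0, 203.0, 383.0, 210.0], 0.52)]
top clamp_pad [([363.0, 200.0, 384.0, 211.0], 0.47)]
scene clamp_arm [([333.0, 192.0, 348.0, 220.0], 0.48)]
scene clamp_pad [([338.0, 190.0, 346.0, 218.0], 0.53)]
0.95 [('top', [[370.1, 206.8]], [[364.1, 208.6]]), ('scene', [[338.1, 197.7]], [[333.5, 194.1]])]
1.05 [('top', [[372.5, 206.1]], [[366.8, 207.7]]), ('scene', [[339.8, 197.5]], [[335.4, 193.5]])]
1.15 [('top', [[374.9, 205.4]], [[369.6, 206.9]]), ('scene', [[341.5, 197.6]], [[337.4, 193.1]])]
1.25 [('top', [[377.3, 204.7]], [[372.6, 206.0]]), ('scene', [[343.3, 197.8]], [[339.5, 193.0]])]
  1
  (-12, (5.09), (1.42), (2.66), 244)
  (-8, (4.69), (0.91), (2.52), 244)
  (-4, (4.4), (0.38), (2.43), 243)
  (0, (4.23), (-0.18), (2.39), 243)
  (4, (4.18), (-0.79), (2.4), 243)
  (8, (4.26), (-1.36), (2.44), 243)
  (12, (4.48), (-1.95), (2.53), 244)
  (16, (4.82), (-2.58), (2.68), 245)
  (20, (5.25), (-3.18), (2.95), 246)
  (24, (5.66), (-3.89), (3.53), 250)
scene
  1
  (-12, (2.14), (0.65), (4.69), 266)
  (-8, (2.11), (0.41), (4.63), 260)
  (-4, (2.05), (0.17), (4.58), 255)
  (0, 
[... 580 characters left out ...]
, (8.63), (-3.27), (3.17), 235)
scene
  2.2
  (-12, (3.03), (2.41), (3.51), 228)
  (-8, (2.65), (2.17), (3.36), 219)
  (-4, (2.17), (1.94), (3.22), 213)
  (0, (1.59), (1.73), (2.95), 205)
  (4, (1.03), (1.48), (2.78), 200)
  (8, (1.35), (1.21), (2.76), 196)
  (12, (2.39), (0.91), (2.82), 193)
  (16, (3.74), (0.69), (2.79), 189)
  (20, (5.26), (0.45), (2.81), 186)
  (24, (6.78), (0.1), (2.88), 183)
top [165 158 162 189 223 239 241 242 242 242 242 241 239 235 233 239 246]
top [164 158 164 190 221 235 237 238 238 238 238 238 235 230 229 238 245]
scene [ 67  97 139 181 210 223 227 225 219 203 179 151 124 101  81  66  57]
scene [ 66  95 138 180 209 221 225 224 216 199 176 149 124 101  81  65  56]
```

View pics/f.png

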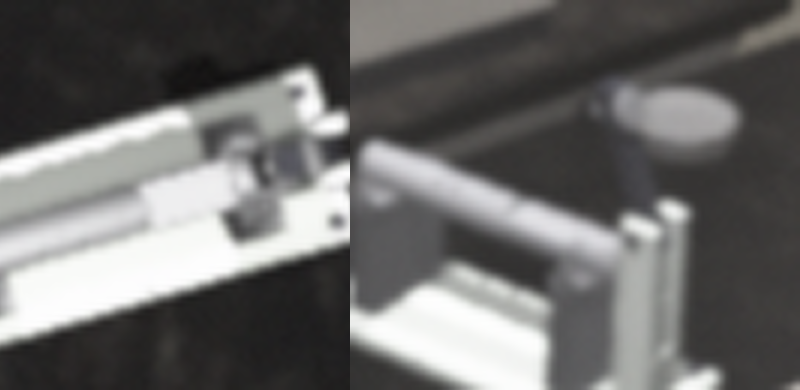

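Scene and top fits now give a small residual of about 2±3°. The top view shows the flat patch uniform and square, and the scene shows the dark clamp arm raised from (342,218) to (335,193), about 1.03 rad. The big disc behind it is the petri dish. Next I'll check clearance to the balance on the right and compute the clamp path.

```bash
cat >> h.py <<'E'
def cl(th,u,gap=0):
    z=115-(63+u)*np.cos(th)+(10+gap)*np.sin(th);x=26+(63+u)*np.sin(th)+(10+gap)*np.cos(th)
    return O+(z+11)*Z+(x+25)*X, np.c_[-Z,-Y,-X]
E
python3 - <<'E'
from h import *
print(r.tips_ahead)
for h in(40,80,120): print(h,'top',ray('top',408,219,h)[:2],'scene',ray('scene',359,252,h)[:2],'tall left edge scene',ray('scene',387,235,h)[:2])
p,M=cl(1.12,0,6);print(p);step(p+[0,0,60],M);step(p,M)
p0=p
for th,u in((1.0,0),(.85,1),(.7,2),(.55,3),(.4,4),(.25,6),(.1,8),(0,9),(-.03,9)): print(th,M.T@(cl(th,u)[0]-p0)/1000)
E
```

```text
25.0
40 top [ 484.894 -353.544] scene [ 508.002 -339.363] tall left edge scene [ 640.372 -323.952]
80 top [ 484.231 -344.124] scene [ 466.659 -379.93 ] tall left edge scene [ 591.924 -365.347]
120 top [ 483.568 -334.705] scene [ 425.315 -420.497] tall left edge scene [ 543.476 -406.741]
[ 522.889 -253.79   199.677]
delta m [-0.412 -0.007 -0.02 ] rot [-2.516  0.041  0.041] F [ 1.215 -0.578 -0.461]
delta m [-0.412 -0.005  0.04 ] rot [-2.516  0.041  0.041] F [ 1.215 -0.578 -0.461]
1.0 [ 0.013 -0.     0.005]
0.85 [0.022 0.    0.009]
0.7 [ 0.03  -0.     0.014]
0.55 [ 0.038 -0.     0.021]
0.4 [0.045 0.    0.028]
0.25 [0.051 0.    0.037]
0.1 [0.057 0.    0.047]
0 [0.059 0.    0.054]
-0.03 [ 0.059 -0.     0.056]
```

Emit:
{"api": "carry_out", "payload": {
  "delta_pos": [
    [-0.05,-0.001,-0.025],
    [-0.1,-0.002,-0.03],
    [-0.15,-0.003,-0.03],
    [-0.2,-0.004,-0.03],
    [-0.255,-0.005,-0.03],
    [-0.31,-0.006,-0.03],
    [-0.365,-0.006,-0.025],
    [-0.412,-0.007,-0.02]
  ],
  "rot": [
    [-2.5,0,0],
    [-2.5,0,0],
    [-2.5,0,0],
    [-2.5,0,0],
    [-2.5,0,0],
    [-2.5,0,0],
    [-2.5,0,0],
    [-2.5,0,0]
  ]
}}

```text
clock: 17.77
eef_pos: [523.5, -256.1, 259.9]
tcp_rot: [3.142, 0.001, 1.832]
contact_force: [0.7, 0.5, 1.0]
opening: 0.003
grasp_force: 0.0
```

Emit:
{"api": "carry_out", "payload": {
  "delta_pos": [
    [0,0,0],
    [0,0,0],
    [0,0,0],
    [0,0,0]
  ],
  "rot": [
    [0,0,0],
    [0,0,0],
    [0,0,0],
    [0,0,0]
  ]
}}

```text
clock: 18.27
eef_pos: [523.2, -253.1, 260.4]
tcp_rot: [3.142, 0.001, 1.834]
contact_force: [0.7, 0.7, -0.6]
opening: 0.001
grasp_force: 0.0
```

```bash
python3 - <<'E'
from h import *
step(*cl(1.12,0,6))
im=avg('scene',3);a=cv2.resize(im[130:250,270:400].astype(np.uint8),None,fx=5,fy=5,interpolation=cv2.INTER_CUBIC);cv2.imwrite('pics/g.png',a)
E
```

```text
delta m [-0.001 -0.     0.061] rot [0.003 0.047 0.108] F [ 0.736  0.679 -0.612]
```

View pics/g.png

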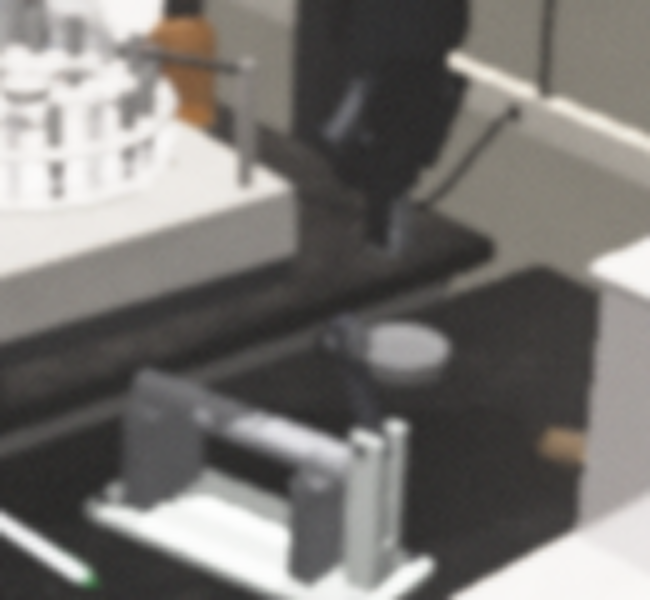

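The closed fingers hang above and to the post side of the raised arm's tip, with the fingertips at about (350,179). I'll descend beside the pad, then sweep along the arc.

Emit:
{"api": "carry_out", "payload": {
  "delta_pos": [
    [-0.001,0,0.02],
    [-0.001,0,0.04],
    [-0.001,0,0.055],
    [-0.001,0,0.061],
    [-0.001,0,0.061]
  ],
  "rot": [
    [0,0,0],
    [0,0,0],
    [0,0,0],
    [0,0,0],
    [0,0,0]
  ]
}}

```text
clock: 19.05
eef_pos: [523.4, -255.0, 198.9]
tcp_rot: [-3.141, 0.0, 1.832]
contact_force: [0.2, -0.5, 0.5]
opening: -0.004
grasp_force: 0.0
```

Emit:
{"api": "carry_out", "payload": {
  "delta_pos": [
    [0.006,0,0.002],
    [0.013,0,0.005],
    [0.018,0,0.007],
    [0.022,0,0.009],
    [0.026,0,0.0115],
    [0.03,0,0.014],
    [0.034,0,0.017],
    [0.034,0,0.017]
  ],
  "rot": [
    [0,0,0],
    [0,0,0],
    [0,0,0],
    [0,0,0],
    [0,0,0],
    [0,0,0],
    [0,0,0],
    [0,0,0]
  ]
}}

```text
clock: 20.05
eef_pos: [514.2, -221.8, 181.6]
tcp_rot: [-3.141, -0.0, 1.833]
contact_force: [0.8, -0.3, 0.1]
opening: 0.002
grasp_force: 0.0
```

```bash
python3 - <<'E'
from h import *
step(*cl(.62,2.5));
M=cl(0,0)[1];s=r.sense();p=s['eef_pos'];print(p,'Ftool',M.T@s['contact_force'],[(t,M.T@(cl(t,u)[0]-p)/1000) for t,u in((.4,4),(.2,6),(.1,8),(0,9))])
print(r.recognise('clamp_arm','scene')[:2],r.grab_frame('scene').shape)
im=avg('scene',3);a=cv2.resize(im[150:250,290:390].astype(np.uint8),None,fx=6,fy=6,interpolation=cv2.INTER_CUBIC);cv2.imwrite('pics/h.png',a)
E
```

```text
delta m [ 0.001  0.    -0.001] rot [-0.061 -0.003  0.046] F [ 0.759 -0.273  0.097]
[ 514.194 -221.816  181.592] Ftool [-0.46   0.663 -0.097] [(0.4, array([0.012, 0.   , 0.01 ])), (0.2, array([0.019, 0.   , 0.022])), (0.1, array([0.023, 0.   , 0.029])), (0, array([0.026, 0.   , 0.036]))]
[{'box': [333.1, 190.2, 348.8, 222.2], 'p': 0.6}] (400, 640, 3)
```

View pics/h.png

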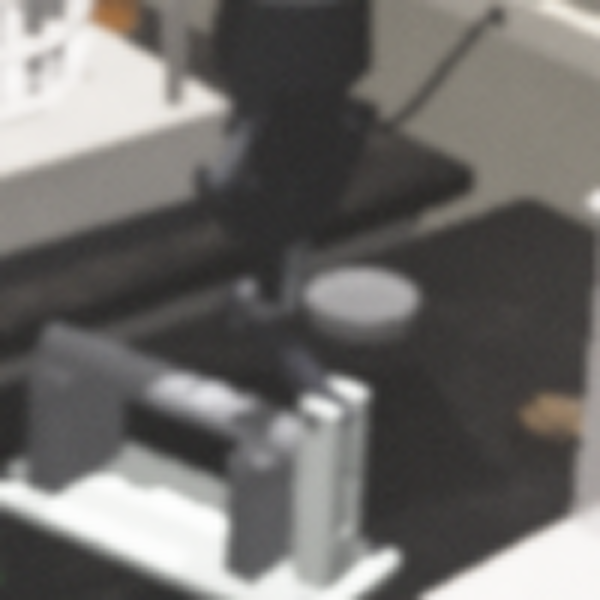

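The fingers at (338,197) are pushing the arm down; its tip is now at about (331,199), lower than before. I'll continue the arc down.

Emit:
{"api": "carry_out", "payload": {
  "delta_pos": [
    [0.004,0,0.003],
    [0.008,0,0.006],
    [0.012,0,0.01],
    [0.0155,0,0.015],
    [0.019,0,0.021],
    [0.022,0,0.026],
    [0.024,0,0.03],
    [0.024,0,0.03]
  ],
  "rot": [
    [0,0,0],
    [0,0,0],
    [0,0,0],
    [0,0,0],
    [0,0,0],
    [0,0,0],
    [0,0,0],
    [0,0,0]
  ]
}}

```text
clock: 21.3
eef_pos: [508.1, -198.8, 151.6]
tcp_rot: [-3.141, 0.0, 1.832]
contact_force: [-0.1, 0.6, 0.3]
opening: -0.001
grasp_force: 0.0
```

```bash
python3 -c "
from h import *
step(*cl(0,9));step(*cl(0,11))"
```

```text
delta m [0.002 0.    0.006] rot [-0.05   0.004  0.039] F [-0.101  0.625  0.296]
delta m [0.004 0.    0.006] rot [-0.05   0.004  0.039] F [-0.101  0.625  0.296]
```

Emit:
{"api": "carry_out", "payload": {
  "delta_pos": [
    [0.003,0,0.001],
    [0.003,0,0.002],
    [0.003,0,0.003],
    [0.003,0,0.004],
    [0.003,0,0.005],
    [0.003,0,0.005]
  ],
  "rot": [
    [0,0,0],
    [0,0,0],
    [0,0,0],
    [0,0,0],
    [0,0,0],
    [0,0,0]
  ]
}}

```text
clock: 22.05
eef_pos: [507.6, -196.2, 146.9]
tcp_rot: [-3.141, 0.001, 1.832]
contact_force: [-0.5, -0.1, 0.2]
opening: -0.005
grasp_force: 0.0
```

Emit:
{"api": "carry_out", "payload": {
  "delta_pos": [
    [0,0,0.0005],
    [0,0,0.001],
    [0,0,0.001]
  ],
  "rot": [
    [0,0,0],
    [0,0,0],
    [0,0,0]
  ]
}}

```text
clock: 22.42
eef_pos: [507.7, -196.2, 146.4]
tcp_rot: [-3.141, 0.001, 1.832]
contact_force: [-2.0, 0.7, 5.9]
opening: 0.002
grasp_force: 2.4
```

Firm contact came at TCP height 146.4 mm. The expected height is 146.0 mm for the level arm and about 150.4 mm on a round part. I'll press a little more to seat it.

Emit:
{"api": "carry_out", "payload": {
  "delta_pos": [
    [0,0,0.0005],
    [0,0,0.001],
    [0,0,0.001],
    [0,0,0.001]
  ],
  "rot": [
    [0,0,0],
    [0,0,0],
    [0,0,0],
    [0,0,0]
  ]
}}

```text
clock: 22.92
eef_pos: [507.7, -196.1, 146.1]
tcp_rot: [3.141, 0.001, 1.832]
contact_force: [-4.0, 3.4, 13.4]
opening: 0.001
grasp_force: 7.1
```

Emit:
{"api": "carry_out", "payload": {
  "delta_pos": [
    [0,0,-0.005],
    [0,0,-0.03],
    [0,0,-0.08],
    [0,0,-0.13],
    [0.06,0,-0.14],
    [0.12,0,-0.14],
    [0.18,0,-0.14],
    [0.24,0,-0.14]
  ],
  "rot": [
    [0,0,0],
    [0,0,0],
    [0,0,0],
    [0,0,0],
    [0,0,0],
    [0,0,0],
    [0,0,0],
    [0,0,0]
  ]
}}

```text
clock: 23.92
eef_pos: [444.9, 37.3, 285.1]
tcp_rot: [3.141, 0.001, 1.832]
contact_force: [0.2, -0.2, -1.2]
opening: -0.004
grasp_force: 0.0
```

Emit:
{"api": "carry_out", "payload": {
  "delta_pos": [
    [0.06,0,0],
    [0.12,0,0],
    [0.12,0,0],
    [0.12,0,0]
  ],
  "rot": [
    [0,0,0],
    [0,0,0],
    [0,0,0],
    [0,0,0]
  ]
}}

```text
clock: 24.42
eef_pos: [414.5, 151.6, 284.7]
tcp_rot: [-3.141, 0.001, 1.834]
contact_force: [-0.4, -0.0, -0.7]
opening: 0.0
grasp_force: 0.0
```

```bash
python3 - <<'E'
from h import *
T=avg('top',6);S=avg('scene',6);np.save('T5.npy',T);np.save('S5.npy',S)
a=cv2.resize(T[185:240,305:390].astype(np.uint8),(620,400),interpolation=cv2.INTER_CUBIC)
b=cv2.resize(S[190:260,280:365].astype(np.uint8),(486,400),interpolation=cv2.INTER_CUBIC)
cv2.imwrite('pics/i.png',cv2.resize(np.hstack([a,b]),(800,290)))
q=np.arange(-16,17,2)
for n in 'T4','T5','S4','S5': print(n,prof('top' if n[0]=='T' else 'scene',np.load(n+'.npy'),36,42,q)[0].astype(int))
E
```

```text
T4 [165 159 164 189 220 234 235 236 236 236 236 236 234 230 229 238 246]
T5 [165 155 143 131 124 115 109 112 126 141 158 176 193 208 223 237 246]
S4 [ 65  94 138 179 209 221 225 223 215 199 175 149 123 101  80  64  56]
S5 [ 64  65  74  83  86  91 106 132 156 163 157 142 121 100  80  65  56]
```

View pics/i.png

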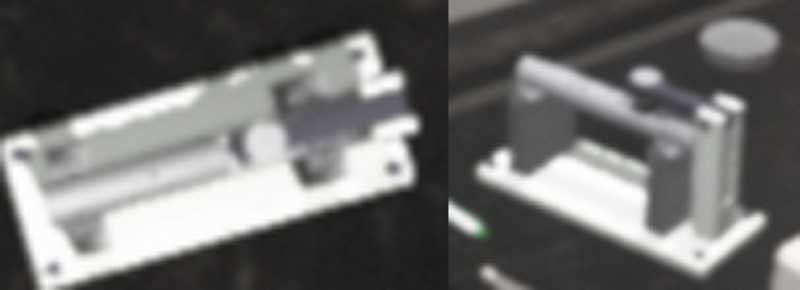

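The last picture shows the arm lying along the shaft, with its pad over the flats at about (354,212) in the top view. The shaft is seated in both V-blocks, and the robot is clear. I'll hand it in.

```bash
python3 -c "
from rig import r
print(r.sign_off(), r.sense()['clock'])"
```

```text
the job is handed in; nothing more can be done
the job is handed in; nothing more can be done
```

I rolled the shaft about 72° in the V-blocks to bring a flat up, let go, then lowered the clamp arm onto it and handed the job in at about 25 s; the camera fits put the flat within roughly 2±3° of straight up, and the arm came down to its level height.

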